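# Dry layout of a small power supply

## Task

Lay out the power-supply parts on top of the marked grey metal chassis for a trial fit, each standing on its foot and centred on a marked cross. In the row between the two terminal fittings, put the white relay can on the cross next to the black mains terminal block, the transformer on the middle cross, and the large black capacitor on the cross next to the pair of output posts (the little black capacitor is not part of the job). Lay the heat sink flat, fins up, on the cross behind the capacitor (on the side of the row away from the robot), with its long side parallel to the row.

Things in the scene. Friction and masses are not known exactly. Their poses are not given: they have to be found in the camera images.
- chassis: Grey sheet-metal chassis fixed on the bench, flat top, 200 x 340 x 30 mm (x, y, z). Origin: centre of its underside, top 30 mm up; x points away from the robot, y along the row (turned up to 0.25 rad). Five flat black crosses with 26 mm arms: the row of three at x = -50, y = -75, 0, +75 mm, joined by a thin line, and two behind at x = +40, y = -75, +75 mm (one of these stays empty).
- mains_block: Mains terminal block: black, with three flat screw heads on top, 50 (x) x 22 (y) x 22 mm high, fixed on the chassis at one end of the row (chassis x = -50 mm, y = +150 or -150 mm; which end varies). Origin at the centre of its underside.
- output_posts: Output terminals: two upright steel binding posts on a grey foot, 50 (x) x 22 (y) x 32 mm high, fixed on the chassis at the other end of the row. Origin at the centre of its underside.
- relay_center (a point): Loose relay in a white square can, 36 x 36 mm and 75 mm tall, upright. The point is at its centre, 37.5 mm above its underside; x and y are square to its sides, z up. 0.12 kg.
- transformer_center (a point): Loose ferrite transformer, a dark block with copper coil showing at its x ends. Core 44 (x) x 52 (y) x 44 mm high; coil 56 mm along x; thin pins on top up to 52 mm. Grasp across y (52 mm, flat faces). Point: the core's centre, 22 mm above its underside; z up. 0.19 kg. Any yaw will do when placed.
- capacitor_center (a point): Loose large black capacitor, an upright cylinder 40 mm in diameter and 50 mm tall with a pale top. The point is at its centre, 25 mm above its underside; z up. 0.05 kg. (A little look-alike, 22 mm in diameter and 27 mm tall, stands among the parts and is not needed.)
- heatsink_center (a point): Loose finned heat sink of pale metal, fins up, 55 (x) x 85 (y) x 21 mm high; y is its long side, and the thin fins run along x, so grasp it across x (55 mm, on the fin ends). The point is at its centre, 10.5 mm above its underside; z up. 0.12 kg.

How it is judged:
At the end, for the whole second after the job is handed in: Released, still, upright (0.1 rad), on the chassis, each centre within 12 mm of its cross along and across the row: relay next to the mains block, transformer mid-row, large capacitor next to the output posts, heat sink behind the capacitor, long side within 0.2 rad of the row (y of transformer_center in the frame of chassis between -0.012 and 0.012 m and x of relay_center in the frame of chassis between -0.062 and -0.038 m and height (world z) of relay_center between 0.0635 and 0.0715 m and angle between each of relay_center, transformer_center, capacitor_center, heatsink_center's own z axis and vertical below 0.1 rad and linear speed of each of relay, transformer, capacitor, heatsink below 0.02 m/s and angular speed of each of relay, transformer, capacitor, heatsink below 0.2 rad/s and x of transformer_center in the frame of chassis between -0.062 and -0.038 m and height (world z) of transformer_center between 0.048 and 0.056 m and x of capacitor_center in the frame of chassis between -0.062 and -0.038 m and height (world z) of capacitor_center between 0.051 and 0.059 m and x of heatsink_center in the frame of chassis between 0.028 and 0.052 m and height (world z) of heatsink_center between 0.0365 and 0.0445 m and angle between the y axis of heatsink_center and the y axis of chassis, either way round below 0.2 rad and ((y of mains_block in the frame of chassis above 0 m and y of relay_center in the frame of chassis between 0.063 and 0.087 m and y of capacitor_center in the frame of chassis between -0.087 and -0.063 m and y of heatsink_center in the frame of chassis between -0.087 and -0.063 m) or (y of mains_block in the frame of chassis below 0 m and y of relay_center in the frame of chassis between -0.087 and -0.063 m and y of capacitor_center in the frame of chassis between 0.063 and 0.087 m and y of heatsink_center in the frame of chassis between 0.063 and 0.087 m))); the robot touches nothing.
It also fails if it takes over 115 s, if anything falls off the work surface, if the arm or the gripper's body presses on something with over 40 N, if the wrist force passes 120 N, or if a joint passes its speed limit or range.

## Robot

A 7-joint arm with a two-finger parallel gripper is mounted at the origin on a cart in front of the work surface, level with it; the furniture and walls round the work are solid. World frame = base frame: x ahead of the robot, y to its left, z up, the work surface at z = 0. Lengths are in m, angles in rad, forces in N, time in s.
With the tool pointing down it reaches from about 0.425 to 0.925 m from the base axis. Payload 6.8 kg.
Tool frame: the origin (TCP) lies on the centre line of the jaws, within the pads' length; the fingertips stand 25 mm ahead of it and the grasp point (between the pads) lies 6 mm ahead of it; z points along the fingers, y is the line along which they close (so a half turn about z gives the same grasp; the last joint's range is limited). The gripper opens to 85 mm and grips with 20 to 120 N. Pads are 22 mm wide; open, the fingers measure 114 mm over their backs; the gripper's body (76 mm by 85 mm) begins 54 mm behind the grasp point. The pads swing forward as they close: fully open they stand 13 mm farther back than shut.
Start: joints at [1.072, 0.477, 0.022, 1.555, -0.011, 1.109, -0.083], TCP at [0.257, -0.624, 0.256] pointing down, gripper open.
Joint ranges: [-2.96, 2.96], [-0.34, 2.1], [-1.41, 1.46], [0.24, 2.44], [-1.37, 4.51], [0.17, 1.92], [-2.96, 2.96]. Speed limits (rad/s): [2.39, 2.39, 3.14, 3.14, 3.14, 3.14, 3.14].

## Interface

Orientations are given as a rotation vector (axis times angle).
In Python, from bench import telemetry, grab_frame, job gives the robot as it stands.
- The arm moves only by the tool apply_moves, never from a script. Its argument "rows" is a list of rows, each a list of 2 entries, a list of its own where there are three numbers: the shift along the tool's x, y, z each as a share of 250 mm, from -1 to 1, then the turn, a rotation vector about the tool's x, y, z each as a share of pi rad, from -1 to 1. A call has 1 to 10 rows; each row is the pose to reach, as a shift and turn from the pose commanded when the call began, along the tool's axes at that moment, turning the shorter way round; what a row does not reach only later rows make up. A row lasts 1/8 s, in which the tool goes at most 62.5 mm and 10.7 degrees, less where a joint would pass 70% of its speed; a pose out of reach is approached as far as the arm can. A call with a number of a shift or a turn outside -1 to 1 is refused whole. A call with a gripper value outside its range is refused whole. "jaw" is the gripper's target within -1 to 1 (fully open at 1, half-way at 0, shut at -1), set as the call begins (left out, the last holds). The fingers move at their own pace and stop on an object; "newtons" is the grip in N (left out, the last holds). Time passes only in rows, so rows that repeat a pose let the fingers close. It gives the time, the measured TCP pose, the force, the opening and the grip force at its end, in the units of the state.
- telemetry.get_obs(): the state, without advancing time (a new reading comes with each control period).
- grab_frame(name): name is "side" or "top"; returns a dict with "frame" (420x560x3 uint8, red, green, blue), "vertical_fov" (degrees; the focal length in pixels is half the picture's height over the tangent of half this angle, whatever the lens; pixels are square), "cx", "cy" (the principal point, pixels), "origin" and "attitude" of the camera in the world. Camera axes: x right, y up, looking along -z (the intrinsics and any distortion apply to the point x, -y, -z); pixel columns grow to the right and rows downward; lengths in m; the calibration is good to about 2 mm. A picture is of the moment at which its call begins. There is no depth.
- job.hand_in(): hands the job in; it is judged then, once.
The state is a dict: "clock": time; "joints": joint angles; "qvel": joint speeds; "tau": joint torques, N m; "tcp_pos": TCP position; "orientation": TCP orientation; "contact_force": force on the tool from outside, world axes, zero at the start; "moment": the same for the moment, N m; "grip_width": finger opening in m; "gripper_force": force on a finger pad.
Only numpy, scipy, OpenCV 4.12 (cv2) and the standard library are available. Lean on these libraries where they do the work, as an engineer would, in place of code of your own. Each camera call takes 0.05 s, during which the arm holds its last target. There are 200 camera calls.

## Working session

There is one attempt and no reset: what is moved stays moved. The work goes in short steps, Python scripts to look and compute and a tool call to move; the robot and the scene stay as the last step left them, time stands still between calls to the robot, and variables do not carry over. Pictures are saved under pics/ and viewed, at most 14 in all, crops included, and the job is handed in when it is done.

Besides the shell and the picture viewer there is one more tool, called after "Request:" as name(argument=value, ...) on one line, values as JSON. apply_moves: Moves the arm, as the interface text tells. Its arguments: {"type":"object","properties":{"rows":{"type":"array"},"jaw":{"type":"number"},"newtons":{"type":"number"}},"required":["rows"]}

```bash
mkdir -p pics; ls
python3 - <<'E'
from bench import telemetry, grab_frame
import cv2
print(telemetry.get_obs())
for n in("top","side"):
    f=grab_frame(n); print({k:v for k,v in f.items() if k!="frame"}); cv2.imwrite(f"pics/{n}0.png",cv2.resize(f["frame"][:,:,::-1],None,fx=1.42,fy=1.42,interpolation=cv2.INTER_CUBIC))
E
```

```text
pics
{'clock': 0.0, 'joints': array([ 1.07191651,  0.47775744,  0.02233307,  1.5564297 , -0.01151003,
        1.10929259, -0.08307942]), 'qvel': array([-1.19743083e-03,  8.54223996e-04,  1.67509606e-03,  6.97203530e-04,
       -1.39069435e-04, -3.85831798e-05,  1.21477906e-03]), 'tau': array([-5.77545215e-04, -5.96465850e+01,  1.60749145e+00, -2.81207246e+01,
        1.24411707e-02,  9.41237173e-03, -1.82558540e-05]), 'tcp_pos': array([ 0.25690775, -0.62362176,  0.25536333]), 'orientation': array([-3.08013433e+00, -6.09674828e-01,  7.15355357e-04]), 'contact_force': array([ 0.0318386 , -0.14406647,  1.60982104]), 'moment': array([-0.00732076, -0.0289518 , -0.02159999]), 'gripper_force': 0.0, 'grip_width': 0.08527114217843178}
{'vertical_fov': 53.057208340258605, 'cx': 285.2736994724775, 'cy': 209.38278953366762, 'origin': array([ 0.35057648, -0.06349359,  1.0488612 ]), 'attitude': array([ 0.15249195, -0.13379143, -1.5729574 ])}
{'vertical_fov': 43.0959421280893, 'cx': 271.4761808847792, 'cy': 201.39128926551615, 'origin': array([0.18431911, 1.20590306, 0.86027609]), 'attitude': array([ 0.21077194, -1.41946914, -2.53248126])}
```

View pics/top0.png

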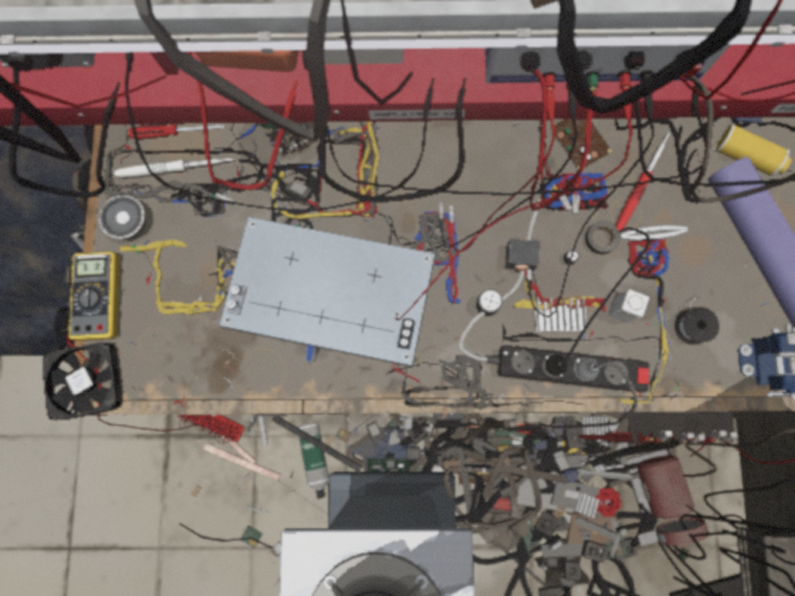

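View pics/side0.png

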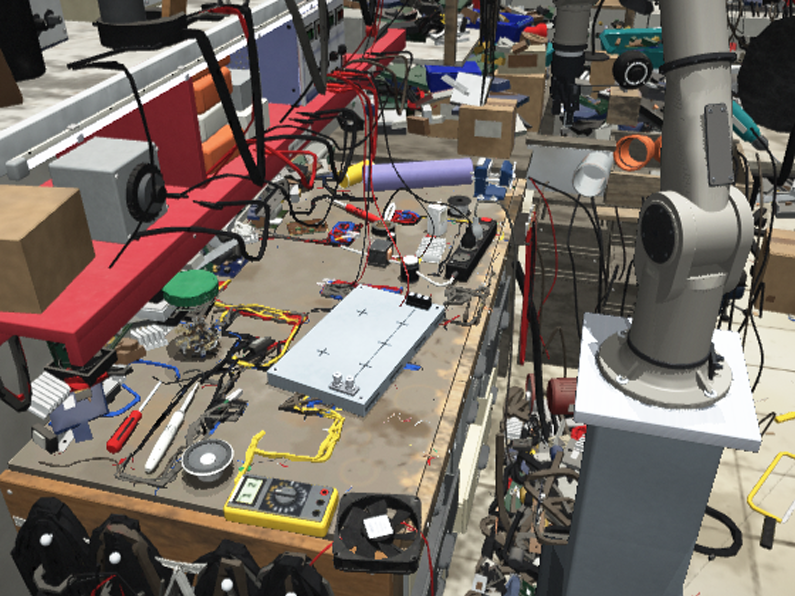

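The top view shows the chassis with the output posts at its left end (235,297) and the mains block at its right end (406,333). The parts are to the right: transformer (522,253), large capacitor (490,300), small capacitor (571,257), heat sink (558,316), relay (635,303). The side view confirms this. I'll enlarge for precise pixels.

```bash
cat > h.py <<'E'
import numpy as np, cv2
from scipy.spatial.transform import Rotation as R
from bench import telemetry, grab_frame, job
def ray(f,u,v):
    F=210/np.tan(np.radians(f["vertical_fov"])/2)
    d=np.array([(u-f["cx"])/F,-(v-f["cy"])/F,-1.])
    return R.from_rotvec(f["attitude"]).apply(d)
def onz(f,u,v,z):
    d=ray(f,u,v); o=np.array(f["origin"]); return (o+d*(z-o[2])/d[2])
def proj(f,p):
    F=210/np.tan(np.radians(f["vertical_fov"])/2)
    c=R.from_rotvec(f["attitude"]).inv().apply(np.array(p)-f["origin"])
    return np.array([f["cx"]+F*c[0]/-c[2], f["cy"]-F*c[1]/-c[2]])
def crop(f,u0,v0,w,h,s,name):
    im=cv2.resize(f["frame"][v0:v0+h,u0:u0+w,::-1],None,fx=s,fy=s,interpolation=cv2.INTER_CUBIC)
    for k in range(0,w,20): cv2.putText(im,str(u0+k),(k*s,8),0,.3,(0,255,255)); cv2.line(im,(k*s,10),(k*s,16),(0,255,255))
    for k in range(0,h,20): cv2.putText(im,str(v0+k),(0,k*s+4),0,.3,(0,255,255)); cv2.line(im,(20,k*s),(26,k*s),(0,255,255))
    cv2.imwrite(name,im)
E
python3 - <<'E'
from h import *
f=grab_frame("top")
crop(f,330,150,190,110,4,"pics/t1.png")
crop(f,148,145,170,115,4,"pics/t2.png")
g=grab_frame("side")
crop(g,270,125,90,80,8,"pics/s1.png")
E
```

```text
(no output)
```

View pics/t1.png

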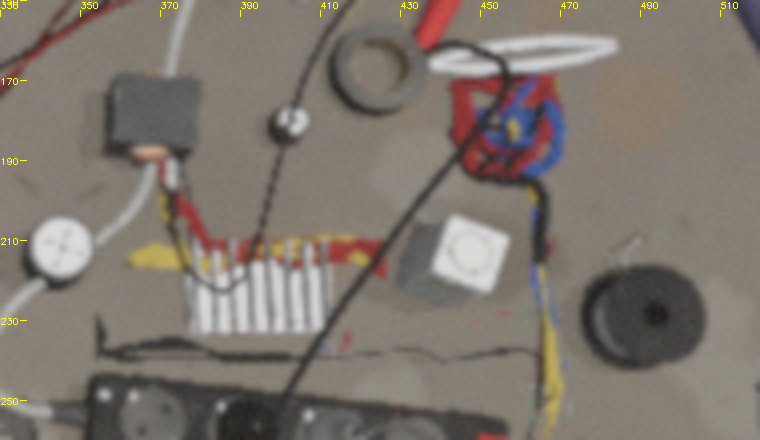

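View pics/t2.png

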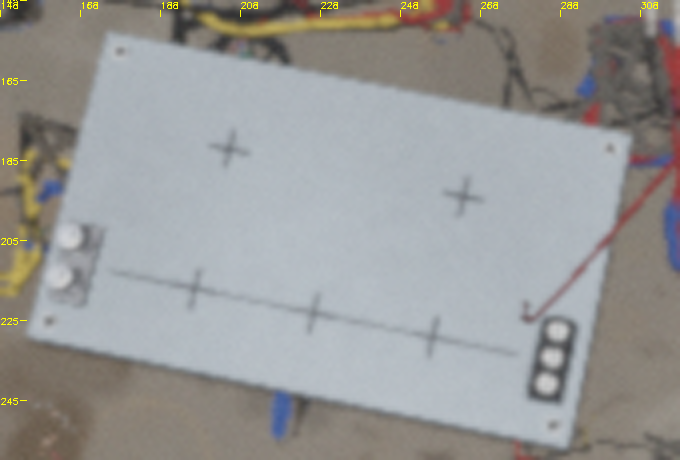

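View pics/s1.png

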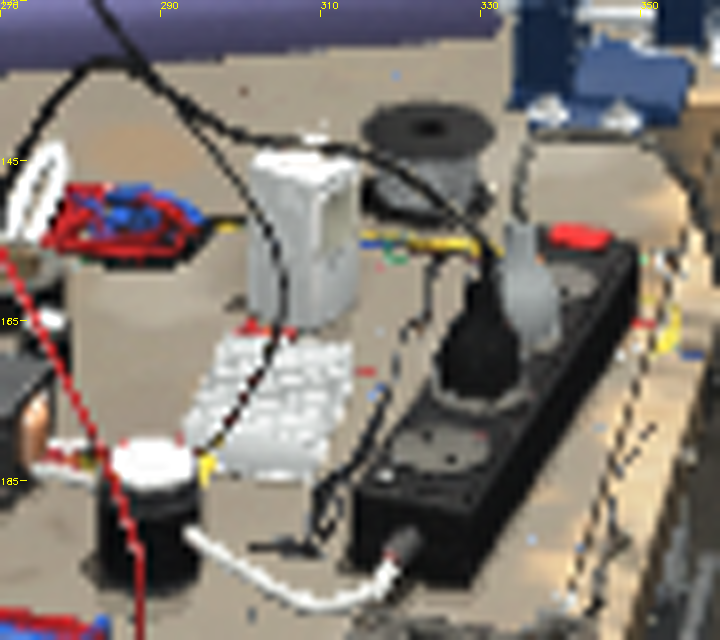

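Enlarged crops: the crosses are at pixels (205.5,182), (264,194), (196.75,217), (226.5,223), (256.25,229). Part tops are at capacitor (345.25,212), transformer (368.5,178.5), heat sink (394.5,222), relay (447.75,213). In the side view the capacitor top is at about (289,182.7), relay top (308,144.5).

```bash
cat >> h.py <<'E'
def chassis(f):
    from scipy.optimize import least_squares
    px=np.array([(230,148),(464,196),(195,288),(314,312),(433,336)])/4+[148,145]
    loc=np.array([(40,75),(40,-75),(-50,75),(-50,0),(-50,-75)])/1000
    w=np.array([onz(f,*p,.03)[:2] for p in px])
    g=lambda t:(loc@np.array([[np.cos(t[2]),np.sin(t[2])],[-np.sin(t[2]),np.cos(t[2])]])+t[:2])
    s=least_squares(lambda t:(g(t)-w).ravel(),[.6,.1,0])
    return s.x,g(s.x),(g(s.x)-w)*1000
E
python3 - <<'E'
from h import *
np.set_printoptions(precision=4,suppress=True)
f=grab_frame("top");g=grab_frame("side")
t,c,r=chassis(f); print(t);print(c);print(r)
# side check of crosses
print("side proj crosses*1.42",[ (proj(g,[*q,.03])*1.42).round() for q in c])
for n,(u,v),z in [("cap",(61,248),.05),("trafo",(154,114),.044),("hs",(258,288),.021),("relay",(471,252),.075),("small",(290,121),.027)]:
    p=onz(f,u/4+330,v/4+150,z); print(n,p,"side",proj(g,p), "r",np.hypot(*p[:2]))
    
q=lambda L,z:np.array([onz(f,u/4+330,v/4+150,z)[:2] for u,v in L])
for n,L,z in [("tr",[(115,73),(200,80),(195,156),(107,150)],.044),("rel",[(455,214),(510,236),(490,294),(432,265)],.075),("hs",[(190,242),(328,242),(328,332),(190,332)],.021)]:
    P=q(L,z); d=np.roll(P,-1,0)-P; print(n,P.mean(0),np.linalg.norm(d,axis=1)*1000,np.degrees(np.arctan2(d[:,1],d[:,0])))
# strip and plug heights
o=telemetry.get_obs(); Rm=R.from_rotvec(o["orientation"]).as_matrix(); print(Rm)
print(onz(g,355,190,0),onz(f,350,245,.04),onz(f,391,257,.06))
E
```

```text
[ 0.5544  0.0822 -0.2109]
[[0.6092 0.1472]
 [0.5778 0.0005]
 [0.5212 0.166 ]
 [0.5055 0.0927]
 [0.4898 0.0193]]
[[-0.2565  0.1054]
 [ 0.3026 -0.1848]
 [ 0.2246 -0.1101]
 [ 0.0207  0.1981]
 [-0.2914 -0.0086]]
side proj crosses*1.42 [array([324., 351.]), array([363., 311.]), array([366., 364.]), array([386., 342.]), array([403., 322.])]
cap [ 0.527  -0.1965  0.05  ] side [289.8477 182.2535] r 0.5624406532202861
trafo [ 0.6112 -0.2569  0.044 ] side [269.1304 171.8942] r 0.6629643745303966
hs [ 0.5061 -0.3206  0.021 ] side [304.8937 172.8839] r 0.5991609644693293
relay [ 0.5183 -0.4324  0.075 ] side [308.8016 143.7204] r 0.674981538922321
small [ 0.6103 -0.3446  0.027 ] side [276.473  164.5079] r 0.700852421035854
tr [ 0.6108 -0.257 ] [52.3237 48.2867 53.6834 49.1779] [-95.4336 173.7239  85.4771  -7.8377]
rel [ 0.5182 -0.4328] [33.8493 37.0873 36.7473 34.0302] [-113.3042  157.3004   61.7974  -27.3018]
hs [ 0.5069 -0.3213] [85.124  56.0999 84.2995 56.1205] [-90.462  176.5561  89.577   -2.6001]
[[ 0.9246  0.3809 -0.0003]
 [ 0.3809 -0.9246  0.0006]
 [-0.     -0.0007 -1.    ]]
[ 0.3335 -0.2853  0.    ] [ 0.4484 -0.2066  0.04  ] [ 0.4177 -0.2984  0.06  ]
```

Everything agrees between the cameras to about 1 px. The order will be heat sink, capacitor, transformer, relay, placing each with the jaws along chassis x (tool x at 78°).

```bash
cat >> h.py <<'E'
def go(x,y,z,phi,frm=None):
    """share row to reach pose; frm=(x,y,z,phi) commanded start, else measured"""
    mk=lambda a:R.from_matrix(np.array([[np.cos(a),np.sin(a),0],[np.sin(a),-np.cos(a),0],[0,0,-1.]]))
    if frm is None:
        o=telemetry.get_obs(); p0=o["tcp_pos"]; R0=R.from_rotvec(o["orientation"])
    else: p0=np.array(frm[:3]); R0=mk(np.radians(frm[3]))
    d=R0.inv().apply(np.array([x,y,z])-p0)/.25
    w=(R0.inv()*mk(np.radians(phi))).as_rotvec()/np.pi
    print([d.round(3).tolist(),w.round(3).tolist()])
E
python3 - <<'E'
from h import *
a=(.38,-.47,.22,60); b=(.506,-.321,.12,88.5)
go(*a); go(*b,a); go(.506,-.321,.026,88.5,b)
E
```

```text
[[0.689, -0.382, 0.144], [-0.0, -0.0, -0.209]]
[[0.768, 0.138, 0.4], [0.0, 0.0, -0.158]]
[[0.0, 0.0, 0.376], [0.0, 0.0, 0.0]]
```

Request:
apply_moves(rows=[[[0.689,-0.382,0.144],[0,0,-0.209]],[[0.689,-0.382,0.144],[0,0,-0.209]],[[0.689,-0.382,0.144],[0,0,-0.209]],[[0.689,-0.382,0.144],[0,0,-0.209]],[[0.689,-0.382,0.144],[0,0,-0.209]],[[0.689,-0.382,0.144],[0,0,-0.209]]], jaw=0.65, newtons=40)

```text
clock: 1.05
tcp_pos: [0.3789, -0.4716, 0.2205]
orientation: [2.723, 1.565, -0.001]
contact_force: [-1.2, -1.3, 0.7]
grip_width: 0.0705
gripper_force: 0.0
```

Request:
apply_moves(rows=[[[0.768,0.138,0.4],[0,0,-0.158]],[[0.768,0.138,0.4],[0,0,-0.158]],[[0.768,0.138,0.4],[0,0,-0.158]],[[0.768,0.138,0.4],[0,0,-0.158]],[[0.768,0.138,0.4],[0,0,-0.158]],[[0.768,0.138,0.4],[0,0,-0.158]],[[0.768,0.138,0.4],[0,0,-0.158]]])

```text
clock: 1.92
tcp_pos: [0.505, -0.3235, 0.121]
orientation: [2.254, 2.186, -0.001]
contact_force: [-0.3, 0.3, 0.2]
grip_width: 0.0703
gripper_force: 0.0
```

Run:
```python
from h import *
o=telemetry.get_obs(); print(o["tcp_pos"],o["grip_width"],o["contact_force"])
go(.506,-.321,.026,88.5)
f=grab_frame("top"); crop(f,330,150,190,110,4,"pics/t3.png")
```

```text
[ 0.50498013 -0.32352543  0.12095973] 0.07030184544416214 [-0.28139494  0.28301284  0.21890799]
[[0.011, 0.004, 0.38], [0.0, 0.001, -0.001]]
```

View pics/t3.png

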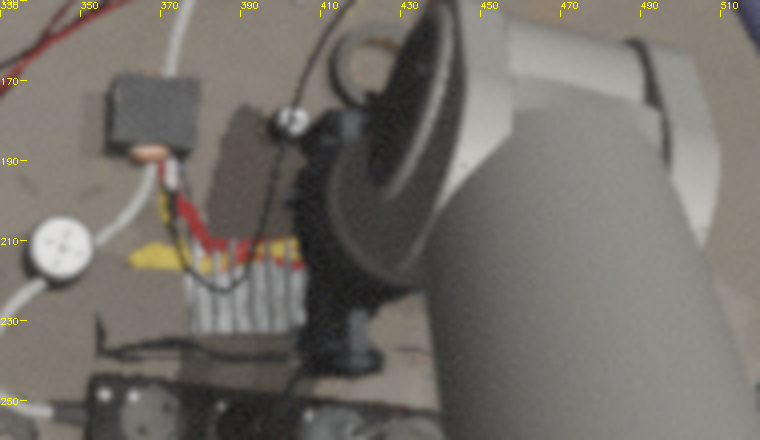

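The gripper stands above the heat sink (fins still visible at 185–300, 240–330 in the crop) and has touched nothing. Lowering in steps.

Request:
apply_moves(rows=[[[0.008,0.002,0.1],[0,0,0]],[[0.008,0.002,0.2],[0,0,0]],[[0.008,0.002,0.28],[0,0,0]],[[0.008,0.002,0.34],[0,0,0]],[[0.008,0.002,0.37],[0,0,0]],[[0.008,0.002,0.38],[0,0,0]],[[0.008,0.002,0.38],[0,0,0]]])

```text
clock: 2.85
tcp_pos: [0.5068, -0.3193, 0.0257]
orientation: [2.251, 2.191, 0.0]
contact_force: [-0.4, -0.4, 1.1]
grip_width: 0.0704
gripper_force: 0.0
```

Request:
apply_moves(rows=[[[0,0,0],[0,0,0]],[[0,0,0],[0,0,0]],[[0,0,0],[0,0,0]],[[0,0,0],[0,0,0]],[[0,0,0],[0,0,0]],[[0,0,0],[0,0,0]]], jaw=-1, newtons=50)

```text
clock: 3.6
tcp_pos: [0.5077, -0.3195, 0.0268]
orientation: [2.249, 2.19, 0.002]
contact_force: [-0.2, 0.5, 5.6]
grip_width: 0.053
gripper_force: 51.1
```

Request:
apply_moves(rows=[[[0,0,-0.05],[0,0,0]],[[0,0,-0.15],[0,0,0]],[[0,0,-0.3],[0,0,0]],[[0,0,-0.5],[0,0,0]],[[0,0,-0.64],[0,0,0]],[[0,0,-0.64],[0,0,0]]])

```text
clock: 4.35
tcp_pos: [0.508, -0.32, 0.1892]
orientation: [2.247, 2.187, 0.003]
contact_force: [-0.2, 0.0, -2.5]
grip_width: 0.0529
gripper_force: 52.8
```

Run:
```python
from h import *
o=telemetry.get_obs(); print(o["tcp_pos"],o["grip_width"],o["contact_force"])
a=(.56,-.09,.19,83);b=(.6092,.1484,.12,78)
go(*a); go(*b,a); go(.6092,.1484,.058,78,b)
```

```text
[ 0.50797582 -0.31996149  0.18918129] 0.05287187284250133 [-0.16217057  0.04251458 -2.4718354 ]
[[0.925, 0.183, -0.005], [0.002, 0.001, 0.03]]
[[0.97, 0.079, 0.28], [0.0, 0.0, 0.028]]
[[0.0, 0.0, 0.248], [0.0, 0.0, 0.0]]
```

Request:
apply_moves(rows=[[[0.1,0.02,0],[0,0,0.005]],[[0.28,0.055,0],[0,0,0.01]],[[0.48,0.095,0],[0,0,0.015]],[[0.68,0.135,0],[0,0,0.02]],[[0.84,0.167,0],[0,0,0.03]],[[0.925,0.183,0],[0,0,0.03]],[[0.925,0.183,0],[0,0,0.03]]])

```text
clock: 5.22
tcp_pos: [0.5579, -0.087, 0.1845]
orientation: [-2.346, -2.086, 0.001]
contact_force: [0.5, -0.3, -1.3]
grip_width: 0.053
gripper_force: 52.7
```

Request:
apply_moves(rows=[[[0.1,0.01,0],[0,0,0.005]],[[0.28,0.023,0.02],[0,0,0.01]],[[0.5,0.04,0.08],[0,0,0.02]],[[0.7,0.057,0.15],[0,0,0.028]],[[0.87,0.07,0.22],[0,0,0.028]],[[0.97,0.079,0.28],[0,0,0.028]],[[0.97,0.079,0.28],[0,0,0.028]],[[0.97,0.079,0.28],[0,0,0.028]]])

```text
clock: 6.22
tcp_pos: [0.6075, 0.1465, 0.115]
orientation: [2.443, 1.974, -0.003]
contact_force: [0.6, -0.4, -1.1]
grip_width: 0.053
gripper_force: 52.8
```

Run:
```python
from h import *
o=telemetry.get_obs(); print(o["tcp_pos"],o["grip_width"],o["contact_force"])
go(.6092,.1484,.058,78)
f=grab_frame("top"); crop(f,148,130,170,125,4,"pics/t4.png")
```

```text
[0.60749029 0.14647394 0.11496168] 0.05304912345319411 [ 0.57583551 -0.3583388  -1.08329824]
[[0.009, 0.005, 0.228], [-0.0, 0.001, -0.001]]
```

View pics/t4.png

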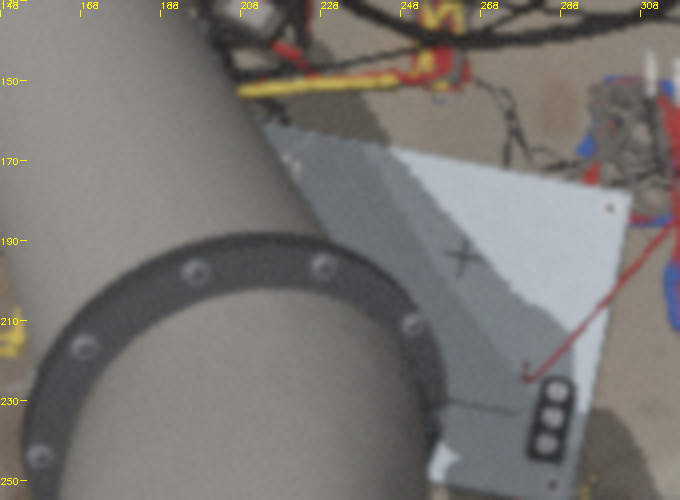

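The arm hides the heat sink from above, but the chassis is undisturbed. The TCP was 26.8 mm above the underside, so it should set down at z ≈ 0.057.

Request:
apply_moves(rows=[[[0.009,0.005,0.06],[0,0,0]],[[0.009,0.005,0.12],[0,0,0]],[[0.009,0.005,0.17],[0,0,0]],[[0.009,0.005,0.2],[0,0,0]],[[0.009,0.005,0.22],[0,0,0]],[[0.009,0.005,0.228],[0,0,0]],[[0.009,0.005,0.228],[0,0,0]],[[0.009,0.005,0.228],[0,0,0]]])

```text
clock: 7.28
tcp_pos: [0.6093, 0.1511, 0.0587]
orientation: [2.441, 1.977, 0.001]
contact_force: [0.1, 0.7, -1.0]
grip_width: 0.0534
gripper_force: 52.8
```

Request:
apply_moves(rows=[[[-0.01,0,0],[0,0,0]],[[-0.01,0,0.003],[0,0,0]],[[-0.01,0,0.006],[0,0,0]],[[-0.01,0,0.006],[0,0,0]],[[-0.01,0,0.006],[0,0,0]]])

```text
clock: 7.9
tcp_pos: [0.6086, 0.1484, 0.0569]
orientation: [2.441, 1.977, -0.0]
contact_force: [-0.7, -1.7, 1.4]
grip_width: 0.0527
gripper_force: 52.9
```

Request:
apply_moves(rows=[[[0,0,0],[0,0,0]],[[0,0,0],[0,0,0]],[[0,0,0],[0,0,0]],[[0,0,0],[0,0,0]]], jaw=0.65)

```text
clock: 8.4
tcp_pos: [0.6086, 0.1486, 0.0568]
orientation: [-2.441, -1.977, -0.0]
contact_force: [-0.8, -0.1, -0.0]
grip_width: 0.0703
gripper_force: 0.0
```

Request:
apply_moves(rows=[[[0,0,-0.05],[0,0,0]],[[0,0,-0.15],[0,0,0]],[[0,0,-0.3],[0,0,0]],[[0,0,-0.5],[0,0,0]],[[0,0,-0.6],[0,0,0]]])

```text
clock: 9.02
tcp_pos: [0.6097, 0.1492, 0.2109]
orientation: [2.44, 1.976, 0.007]
contact_force: [0.8, 0.7, 1.0]
grip_width: 0.0704
gripper_force: 0.0
```

Run:
```python
from h import *
a=(.555,-.03,.2,84);b=(.527,-.1965,.13,90)
go(*a); go(*b,a)
```

```text
[[-0.747, -0.065, 0.042], [0.001, -0.001, -0.033]]
[[-0.674, -0.042, 0.28], [0.0, 0.0, -0.033]]
```

Request:
apply_moves(rows=[[[-0.747,-0.065,0.042],[0,0,-0.033]],[[-0.747,-0.065,0.042],[0,0,-0.033]],[[-0.747,-0.065,0.042],[0,0,-0.033]],[[-0.747,-0.065,0.042],[0,0,-0.033]],[[-0.747,-0.065,0.042],[0,0,-0.033]],[[-0.747,-0.065,0.042],[0,0,-0.033]]])

```text
clock: 9.78
tcp_pos: [0.5544, -0.0288, 0.1969]
orientation: [2.333, 2.104, 0.002]
contact_force: [-0.2, 0.2, -0.2]
grip_width: 0.0703
gripper_force: 0.0
```

Request:
apply_moves(rows=[[[-0.25,-0.012,0.08],[0,0,-0.01]],[[-0.47,-0.025,0.16],[0,0,-0.02]],[[-0.62,-0.037,0.24],[0,0,-0.033]],[[-0.674,-0.042,0.28],[0,0,-0.033]],[[-0.674,-0.042,0.28],[0,0,-0.033]],[[-0.674,-0.042,0.28],[0,0,-0.033]]])

```text
clock: 10.52
tcp_pos: [0.527, -0.1946, 0.1271]
orientation: [2.22, 2.222, 0.003]
contact_force: [0.4, 0.4, 0.3]
grip_width: 0.0701
gripper_force: 0.0
```

Run:
```python
from h import *
o=telemetry.get_obs(); print(o["tcp_pos"])
go(.527,-.1965,.035,90)
# check heat sink on chassis: detect view later
f=grab_frame("top"); crop(f,148,130,170,125,4,"pics/t5.png")
```

```text
[ 0.52704749 -0.19464161  0.12708561]
[[-0.008, -0.001, 0.368], [0.001, -0.0, 0.0]]
```

View pics/t5.png

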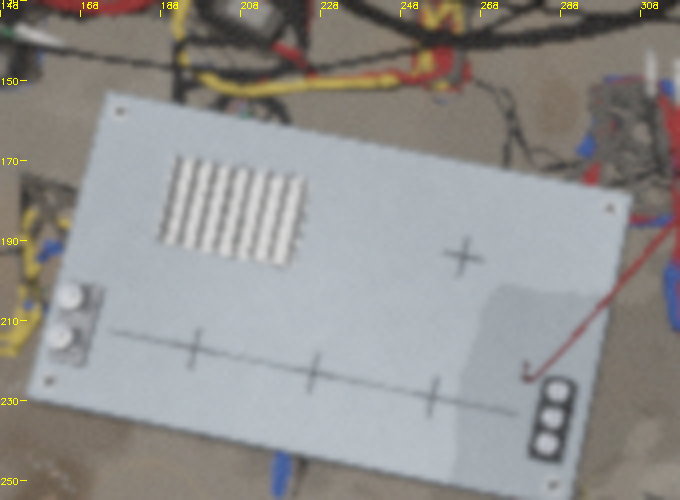

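The heat sink lies centred on its cross, parallel to the row (corners (178,155), (306,177), (288,267), (160,242) in the crop). Next, the capacitor.

Request:
apply_moves(rows=[[[-0.006,-0.001,0.1],[0,0,0]],[[-0.006,-0.001,0.2],[0,0,0]],[[-0.006,-0.001,0.28],[0,0,0]],[[-0.006,-0.001,0.34],[0,0,0]],[[-0.006,-0.001,0.368],[0,0,0]],[[-0.006,-0.001,0.368],[0,0,0]],[[-0.006,-0.001,0.368],[0,0,0]]])

```text
clock: 11.45
tcp_pos: [0.5259, -0.1988, 0.035]
orientation: [2.223, 2.218, 0.001]
contact_force: [0.0, -0.1, -0.2]
grip_width: 0.0706
gripper_force: 0.0
```

Request:
apply_moves(rows=[[[0,0,0],[0,0,0]],[[0,0,0],[0,0,0]],[[0,0,0],[0,0,0]],[[0,0,0],[0,0,0]],[[0,0,0],[0,0,0]],[[0,0,0],[0,0,0]]], jaw=-1, newtons=30)

```text
clock: 12.2
tcp_pos: [0.5259, -0.1989, 0.035]
orientation: [2.223, 2.218, 0.001]
contact_force: [-1.0, -0.0, 6.0]
grip_width: 0.0395
gripper_force: 29.9
```

Request:
apply_moves(rows=[[[0,0,-0.05],[0,0,0]],[[0,0,-0.15],[0,0,0]],[[0,0,-0.3],[0,0,0]],[[0,0,-0.5],[0,0,0]],[[0,0,-0.64],[0,0,0]],[[0,0,-0.64],[0,0,0]]])

```text
clock: 12.95
tcp_pos: [0.527, -0.1991, 0.1979]
orientation: [2.22, 2.215, 0.004]
contact_force: [-0.3, -0.4, -1.5]
grip_width: 0.0391
gripper_force: 30.3
```

Run:
```python
from h import *
f=grab_frame("top")
t,c,r=chassis(f)
p=onz(f,148+58.25,130+52.5,.051)[:2]; print("hs err mm",(R.from_euler('z',-t[2]).apply([*(p-c[0]),0])*1000).round(1), telemetry.get_obs()["tcp_pos"])
a=(.525,-.0,.195,84);b=(*c[2],.14,78)
go(*a); go(*b,a)
```

```text
hs err mm [-4.9 -7.5  0. ] [ 0.52580584 -0.19887177  0.19584442]
[[0.795, -0.005, 0.003], [0.001, 0.0, 0.033]]
[[0.659, -0.085, 0.22], [0.0, 0.0, 0.033]]
```

Request:
apply_moves(rows=[[[0.1,0,0],[0,0,0.005]],[[0.26,0,0],[0,0,0.01]],[[0.46,0,0],[0,0,0.015]],[[0.64,0,0],[0,0,0.025]],[[0.76,-0.005,0],[0,0,0.033]],[[0.795,-0.005,0],[0,0,0.033]],[[0.795,-0.005,0],[0,0,0.033]]])

```text
clock: 13.88
tcp_pos: [0.5241, -0.0004, 0.1936]
orientation: [-2.334, -2.102, 0.002]
contact_force: [-0.1, -0.3, -1.1]
grip_width: 0.0392
gripper_force: 30.3
```

Request:
apply_moves(rows=[[[0.1,-0.01,0],[0,0,0.005]],[[0.26,-0.03,0.04],[0,0,0.01]],[[0.44,-0.055,0.1],[0,0,0.02]],[[0.58,-0.075,0.17],[0,0,0.033]],[[0.65,-0.085,0.22],[0,0,0.033]],[[0.65,-0.085,0.22],[0,0,0.033]],[[0.65,-0.085,0.22],[0,0,0.033]],[[0.65,-0.085,0.22],[0,0,0.033]]])

```text
clock: 14.88
tcp_pos: [0.5213, 0.1621, 0.1398]
orientation: [2.443, 1.974, 0.001]
contact_force: [-1.6, -0.3, -1.1]
grip_width: 0.0391
gripper_force: 30.3
```

Run:
```python
from h import *
print(telemetry.get_obs()["tcp_pos"]); go(.5208,.164,.066,78)
```

```text
[0.5212518  0.16213808 0.13977659]
[[0.007, -0.004, 0.295], [0.0, 0.0, -0.001]]
```

Request:
apply_moves(rows=[[[0.003,0,0.08],[0,0,0]],[[0.003,0,0.16],[0,0,0]],[[0.003,0,0.22],[0,0,0]],[[0.003,0,0.26],[0,0,0]],[[0.003,0,0.28],[0,0,0]],[[0.003,0,0.288],[0,0,0]],[[0.003,0,0.292],[0,0,0]],[[0.003,0,0.294],[0,0,0]],[[0.003,0,0.294],[0,0,0]]])

```text
clock: 16.0
tcp_pos: [0.5208, 0.1647, 0.066]
orientation: [2.441, 1.977, 0.001]
contact_force: [0.0, 0.5, -0.7]
grip_width: 0.0393
gripper_force: 30.3
```

Request:
apply_moves(rows=[[[0,0,0.003],[0,0,0]],[[0,0,0.005],[0,0,0]],[[0,0,0.005],[0,0,0]],[[0,0,0.005],[0,0,0]]])

```text
clock: 16.5
tcp_pos: [0.5208, 0.1646, 0.0649]
orientation: [2.441, 1.977, 0.0]
contact_force: [-2.4, -0.6, 5.0]
grip_width: 0.0393
gripper_force: 30.8
```

Request:
apply_moves(rows=[[[0,0,0],[0,0,0]],[[0,0,0],[0,0,0]],[[0,0,0],[0,0,0]],[[0,0,0],[0,0,0]]], jaw=0.41)

```text
clock: 17.0
tcp_pos: [0.5207, 0.1646, 0.0645]
orientation: [-2.441, -1.977, 0.0]
contact_force: [-0.1, 0.1, 0.9]
grip_width: 0.0602
gripper_force: 0.0
```

Request:
apply_moves(rows=[[[0,0,-0.05],[0,0,0]],[[0,0,-0.15],[0,0,0]],[[0,0,-0.3],[0,0,0]],[[0,0,-0.5],[0,0,0]],[[0,0,-0.56],[0,0,0]]])

```text
clock: 17.62
tcp_pos: [0.5222, 0.1655, 0.2086]
orientation: [2.44, 1.976, 0.009]
contact_force: [0.2, -0.6, -0.1]
grip_width: 0.0601
gripper_force: 0.0
```

Run:
```python
from h import *
a=(.56,-.05,.2,35);b=(.6112,-.257,.13,-6)
go(*a); go(*b,a)
```

```text
[[-0.812, 0.327, 0.034], [0.001, -0.002, 0.239]]
[[-0.307, 0.796, 0.28], [0.0, 0.0, 0.228]]
```

Request:
apply_moves(rows=[[[-0.812,0.327,0.034],[0,0,0.239]],[[-0.812,0.327,0.034],[0,0,0.239]],[[-0.812,0.327,0.034],[0,0,0.239]],[[-0.812,0.327,0.034],[0,0,0.239]],[[-0.812,0.327,0.034],[0,0,0.239]],[[-0.812,0.327,0.034],[0,0,0.239]],[[-0.812,0.327,0.034],[0,0,0.239]]], jaw=0.8)

```text
clock: 18.5
tcp_pos: [0.5583, -0.0491, 0.1961]
orientation: [-2.994, -0.949, -0.0]
contact_force: [0.3, 0.4, -0.1]
grip_width: 0.0768
gripper_force: 0.0
```

Request:
apply_moves(rows=[[[-0.307,0.796,0.28],[0,0,0.228]],[[-0.307,0.796,0.28],[0,0,0.228]],[[-0.307,0.796,0.28],[0,0,0.228]],[[-0.307,0.796,0.28],[0,0,0.228]],[[-0.307,0.796,0.28],[0,0,0.228]],[[-0.307,0.796,0.28],[0,0,0.228]],[[-0.307,0.796,0.28],[0,0,0.228]],[[-0.307,0.796,0.28],[0,0,0.228]]])

```text
clock: 19.5
tcp_pos: [0.6101, -0.2566, 0.1266]
orientation: [-3.137, 0.162, -0.001]
contact_force: [0.1, -0.8, -0.2]
grip_width: 0.0765
gripper_force: 0.0
```

Run:
```python
from h import *
o=telemetry.get_obs();print(o["tcp_pos"],o["qvel"].round(2)); go(.613,-.258,.036,-6)
```

```text
[ 0.61008765 -0.25657351  0.12662139] [ 0.    0.    0.01 -0.   -0.   -0.   -0.  ]
[[0.012, 0.005, 0.362], [-0.0, -0.0, 0.0]]
```

Request:
apply_moves(rows=[[[0.012,0.005,0.1],[0,0,0]],[[0.012,0.005,0.2],[0,0,0]],[[0.012,0.005,0.28],[0,0,0]],[[0.012,0.005,0.33],[0,0,0]],[[0.012,0.005,0.355],[0,0,0]],[[0.012,0.005,0.362],[0,0,0]],[[0.012,0.005,0.362],[0,0,0]]])

```text
clock: 20.38
tcp_pos: [0.613, -0.2597, 0.0361]
orientation: [3.137, -0.166, 0.001]
contact_force: [-0.2, 0.7, 0.1]
grip_width: 0.0767
gripper_force: 0.0
```

Request:
apply_moves(rows=[[[0,0,0],[0,0,0]],[[0,0,0],[0,0,0]],[[0,0,0],[0,0,0]],[[0,0,0],[0,0,0]],[[0,0,0],[0,0,0]],[[0,0,0],[0,0,0]]], jaw=-1, newtons=50)

```text
clock: 21.12
tcp_pos: [0.6132, -0.2596, 0.0364]
orientation: [3.137, -0.166, 0.002]
contact_force: [-0.6, 1.7, 5.9]
grip_width: 0.0516
gripper_force: 53.7
```

Request:
apply_moves(rows=[[[0,0,-0.05],[0,0,0]],[[0,0,-0.15],[0,0,0]],[[0,0,-0.3],[0,0,0]],[[0,0,-0.5],[0,0,0]],[[0,0,-0.64],[0,0,0]],[[0,0,-0.64],[0,0,0]]])

```text
clock: 21.88
tcp_pos: [0.6141, -0.2604, 0.1995]
orientation: [3.135, -0.166, 0.01]
contact_force: [-0.1, -0.0, -1.7]
grip_width: 0.0513
gripper_force: 53.1
```

Run:
```python
from h import *
a=(.55,-.08,.19,35);b=(.5055,.0927,.14,78)
go(*a); go(*b,a)
```

```text
[[-0.332, -0.69, 0.035], [0.001, -0.002, -0.228]]
[[0.25, -0.668, 0.2], [0.0, 0.0, -0.239]]
```

Request:
apply_moves(rows=[[[-0.04,-0.08,0],[0,0,-0.02]],[[-0.1,-0.21,0.01],[0,0,-0.06]],[[-0.17,-0.36,0.02],[0,0,-0.11]],[[-0.24,-0.5,0.03],[0,0,-0.16]],[[-0.3,-0.62,0.035],[0,0,-0.2]],[[-0.332,-0.69,0.035],[0,0,-0.228]],[[-0.332,-0.69,0.035],[0,0,-0.228]]])

```text
clock: 22.75
tcp_pos: [0.547, -0.0778, 0.1858]
orientation: [-2.994, -0.947, 0.003]
contact_force: [0.6, 0.4, -0.9]
grip_width: 0.0513
gripper_force: 53.0
```

Request:
apply_moves(rows=[[[0.03,-0.08,0.01],[0,0,-0.03]],[[0.07,-0.2,0.04],[0,0,-0.08]],[[0.12,-0.34,0.09],[0,0,-0.13]],[[0.18,-0.48,0.14],[0,0,-0.18]],[[0.22,-0.6,0.18],[0,0,-0.22]],[[0.25,-0.668,0.2],[0,0,-0.239]],[[0.25,-0.668,0.2],[0,0,-0.239]],[[0.25,-0.668,0.2],[0,0,-0.239]]])

```text
clock: 23.75
tcp_pos: [0.5044, 0.0917, 0.1369]
orientation: [2.445, 1.972, -0.0]
contact_force: [-0.3, -0.6, -2.2]
grip_width: 0.0516
gripper_force: 53.0
```

Run:
```python
from h import *
o=telemetry.get_obs();print(o["tcp_pos"],o["qvel"].round(2)); go(.5055,.0927,.068,78)
```

```text
[0.50441883 0.09168898 0.1369119 ] [ 0.01 -0.01  0.    0.   -0.   -0.    0.  ]
[[0.005, 0.003, 0.276], [0.0, 0.0, -0.001]]
```

Request:
apply_moves(rows=[[[0,0.003,0.08],[0,0,0]],[[0,0.003,0.15],[0,0,0]],[[0,0.003,0.2],[0,0,0]],[[0,0.003,0.24],[0,0,0]],[[0,0.003,0.26],[0,0,0]],[[0,0.003,0.27],[0,0,0]],[[0,0.003,0.275],[0,0,0]],[[0,0.003,0.275],[0,0,0]],[[0,0.003,0.275],[0,0,0]]])

```text
clock: 24.88
tcp_pos: [0.5046, 0.0933, 0.0683]
orientation: [2.441, 1.977, 0.001]
contact_force: [0.5, 0.3, -2.3]
grip_width: 0.0512
gripper_force: 53.0
```

Request:
apply_moves(rows=[[[0,-0.002,0.004],[0,0,0]],[[0,-0.003,0.008],[0,0,0]],[[0,-0.003,0.008],[0,0,0]],[[0,-0.003,0.008],[0,0,0]]])

```text
clock: 25.38
tcp_pos: [0.5037, 0.0934, 0.0663]
orientation: [2.441, 1.977, 0.0]
contact_force: [-1.7, -0.5, 4.4]
grip_width: 0.0515
gripper_force: 53.6
```

Request:
apply_moves(rows=[[[0,0,0],[0,0,0]],[[0,0,0],[0,0,0]],[[0,0,0],[0,0,0]],[[0,0,0],[0,0,0]]], jaw=0.65)

```text
clock: 25.88
tcp_pos: [0.5037, 0.0934, 0.066]
orientation: [-2.441, -1.977, -0.0]
contact_force: [0.4, 0.4, 0.6]
grip_width: 0.0703
gripper_force: 0.0
```

Request:
apply_moves(rows=[[[0,0,-0.05],[0,0,0]],[[0,0,-0.15],[0,0,0]],[[0,0,-0.3],[0,0,0]],[[0,0,-0.5],[0,0,0]],[[0,0,-0.56],[0,0,0]]])

```text
clock: 26.5
tcp_pos: [0.5052, 0.0941, 0.2099]
orientation: [2.439, 1.976, 0.008]
contact_force: [0.9, -0.4, -0.0]
grip_width: 0.0705
gripper_force: 0.0
```

Run:
```python
from h import *
a=(.51,-.125,.21,72);b=(.518,-.365,.21,65);c=(.518,-.4326,.15,65)
go(*a); go(*b,a); go(*c,b)
```

```text
[[-0.853, 0.201, -0.001], [0.002, -0.001, 0.033]]
[[-0.903, 0.327, 0.0], [0.0, 0.0, 0.039]]
[[-0.245, 0.114, 0.24], [0.0, 0.0, 0.0]]
```

Request:
apply_moves(rows=[[[-0.853,0.201,0],[0,0,0.033]],[[-0.853,0.201,0],[0,0,0.033]],[[-0.853,0.201,0],[0,0,0.033]],[[-0.853,0.201,0],[0,0,0.033]],[[-0.853,0.201,0],[0,0,0.033]],[[-0.853,0.201,0],[0,0,0.033]]])

```text
clock: 27.25
tcp_pos: [0.5083, -0.1247, 0.2059]
orientation: [-2.539, -1.849, -0.0]
contact_force: [0.0, -0.3, 0.3]
grip_width: 0.0707
gripper_force: 0.0
```

Request:
apply_moves(rows=[[[-0.903,0.327,0],[0,0,0.039]],[[-0.903,0.327,0],[0,0,0.039]],[[-0.903,0.327,0],[0,0,0.039]],[[-0.903,0.327,0],[0,0,0.039]],[[-0.903,0.327,0],[0,0,0.039]],[[-0.903,0.327,0],[0,0,0.039]]])

```text
clock: 28.0
tcp_pos: [0.5176, -0.3633, 0.2057]
orientation: [-2.646, -1.692, -0.001]
contact_force: [-0.2, 0.1, -0.5]
grip_width: 0.0705
gripper_force: 0.0
```

Run:
```python
from h import *
o=telemetry.get_obs();print(o["tcp_pos"],o["qvel"].round(2)); go(.5183,-.4326,.13,65);go(.5183,-.4326,.052,65)
f=grab_frame("top"); crop(f,148,130,170,125,4,"pics/t6.png")
crop(f,420,185,60,50,8,"pics/t7.png")
```

```text
[ 0.51755833 -0.36332708  0.2057436 ] [-0.02 -0.01 -0.02  0.01 -0.    0.    0.  ]
[[-0.251, 0.119, 0.303], [-0.0, -0.0, 0.001]]
[[-0.251, 0.119, 0.615], [-0.0, -0.0, 0.001]]
```

View pics/t6.png

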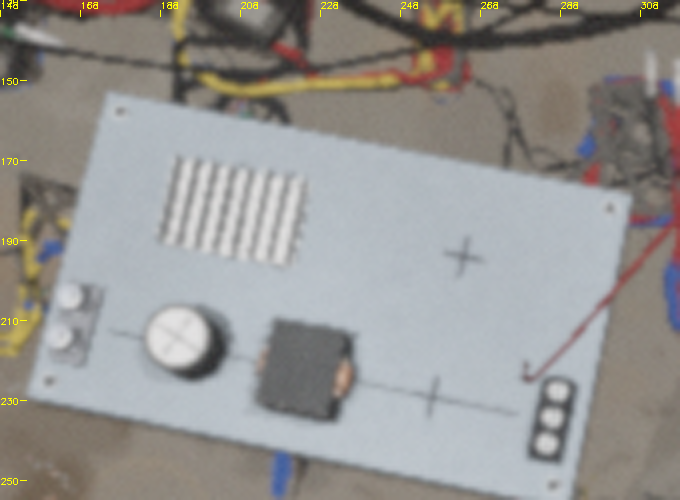

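The capacitor (top at (178,336) in the crop) and transformer (top centre (304,369)) stand on their crosses. I'll measure them below while fetching the relay.

Request:
apply_moves(rows=[[[-0.06,0.03,0.05],[0,0,0]],[[-0.14,0.07,0.12],[0,0,0]],[[-0.22,0.1,0.2],[0,0,0]],[[-0.251,0.119,0.26],[0,0,0]],[[-0.251,0.119,0.303],[0,0,0]],[[-0.251,0.119,0.303],[0,0,0]],[[-0.251,0.119,0.303],[0,0,0]]])

```text
clock: 28.92
tcp_pos: [0.5181, -0.4343, 0.131]
orientation: [2.647, 1.69, 0.001]
contact_force: [0.1, -0.2, 0.3]
grip_width: 0.0706
gripper_force: 0.0
```

Run:
```python
from h import *
o=telemetry.get_obs();print(o["tcp_pos"],o["qvel"].round(2)); go(.5183,-.4326,.052,65)
f=grab_frame("top"); t,c,r=chassis(f)
for n,(u,v),z,k in [("cap",(178,336),.08,2),("tr",(304,369),.074,3),("hs",(233,210),.051,0)]:
    p=onz(f,148+u/4,130+v/4,z)[:2]; print(n,(R.from_euler('z',-t[2]).apply([*(p-c[k]),0])*1000).round(1))
L=np.array([(178,155),(306,177),(288,267),(160,242)]); 
P=np.array([onz(f,148+u/4,130+v/4,.051) for u,v in L]); d=np.roll(P,-1,0)-P; print(np.linalg.norm(d,axis=1)*1000)
# predicted outline of an ideal heat sink (mm local) in crop pixels
for z in(.051,.03):
  print(z,[((proj(f,[*(R.from_euler('z',t[2]).apply([a,b,0])[:2]+c[0]),z])-[148,130])*4).round(0).tolist() for a,b in[(.0275,.0425),(.0275,-.0425),(-.0275,-.0425),(-.0275,.0425)]])
```

```text
[ 0.51806183 -0.43425952  0.13101322] [ 0.   -0.01  0.   -0.01 -0.   -0.   -0.  ]
[[0.006, -0.002, 0.316], [0.0, -0.0, 0.001]]
cap [-1.2 -1.2  0. ]
tr [-4.6 -2.   0. ]
hs [-4.9 -7.5  0. ]
[80.60116478 57.2290564  80.23340698 55.59810958]
0.051 [[167.0, 144.0], [301.0, 171.0], [280.0, 257.0], [145.0, 229.0]]
0.03 [[175.0, 154.0], [306.0, 180.0], [286.0, 264.0], [153.0, 237.0]]
```

Capacitor error is about 1 mm and transformer about 5 mm. The heat sink reads about (-5,-7) mm with visible side faces biasing it, so I'll recheck that after the relay.

Request:
apply_moves(rows=[[[0.004,-0.002,0.08],[0,0,0]],[[0.004,-0.002,0.16],[0,0,0]],[[0.004,-0.002,0.23],[0,0,0]],[[0.004,-0.002,0.28],[0,0,0]],[[0.004,-0.002,0.31],[0,0,0]],[[0.004,-0.002,0.316],[0,0,0]],[[0.004,-0.002,0.316],[0,0,0]]])

```text
clock: 29.85
tcp_pos: [0.5176, -0.4341, 0.0517]
orientation: [2.648, 1.689, 0.001]
contact_force: [-0.4, 0.8, 1.1]
grip_width: 0.0701
gripper_force: 0.0
```

Request:
apply_moves(rows=[[[0,0,0],[0,0,0]],[[0,0,0],[0,0,0]],[[0,0,0],[0,0,0]],[[0,0,0],[0,0,0]],[[0,0,0],[0,0,0]],[[0,0,0],[0,0,0]]], jaw=-1, newtons=40)

```text
clock: 30.6
tcp_pos: [0.5176, -0.4342, 0.052]
orientation: [2.648, 1.688, 0.001]
contact_force: [0.9, -0.1, 5.2]
grip_width: 0.0357
gripper_force: 39.9
```

Request:
apply_moves(rows=[[[0,0,-0.05],[0,0,0]],[[0,0,-0.15],[0,0,0]],[[0,0,-0.3],[0,0,0]],[[0,0,-0.5],[0,0,0]],[[0,0,-0.64],[0,0,0]],[[0,0,-0.64],[0,0,0]]])

```text
clock: 31.35
tcp_pos: [0.5187, -0.4348, 0.2152]
orientation: [2.644, 1.686, 0.004]
contact_force: [-0.4, -0.3, -1.5]
grip_width: 0.0358
gripper_force: 39.8
```

Run:
```python
from h import *
a=(.51,-.2,.21,72);b=(.49,-.02,.2,78);c=(.4898,.0193,.15,78)
go(*a); go(*b,a); go(*c,b)
```

```text
[[0.837, -0.428, 0.017], [0.002, 0.001, -0.039]]
[[0.66, -0.299, 0.04], [0.0, 0.0, -0.033]]
[[0.154, -0.033, 0.2], [0.0, 0.0, 0.0]]
```

Request:
apply_moves(rows=[[[0.08,-0.04,0],[0,0,0]],[[0.24,-0.12,0.01],[0,0,-0.01]],[[0.44,-0.22,0.015],[0,0,-0.02]],[[0.63,-0.32,0.017],[0,0,-0.03]],[[0.78,-0.4,0.017],[0,0,-0.039]],[[0.837,-0.428,0.017],[0,0,-0.039]],[[0.837,-0.428,0.017],[0,0,-0.039]]])

```text
clock: 32.22
tcp_pos: [0.5081, -0.1983, 0.2064]
orientation: [-2.538, -1.849, 0.001]
contact_force: [0.7, -1.4, -1.6]
grip_width: 0.0361
gripper_force: 39.8
```

Request:
apply_moves(rows=[[[0.07,-0.03,0],[0,0,0]],[[0.2,-0.09,0.01],[0,0,-0.01]],[[0.36,-0.16,0.02],[0,0,-0.02]],[[0.51,-0.23,0.03],[0,0,-0.033]],[[0.62,-0.28,0.04],[0,0,-0.033]],[[0.66,-0.299,0.04],[0,0,-0.033]],[[0.66,-0.299,0.04],[0,0,-0.033]]])

```text
clock: 33.1
tcp_pos: [0.4883, -0.0193, 0.1971]
orientation: [2.441, 1.977, -0.0]
contact_force: [-0.4, -1.5, -2.2]
grip_width: 0.0361
gripper_force: 39.7
```

Request:
apply_moves(rows=[[[0.04,-0.01,0.03],[0,0,0]],[[0.09,-0.02,0.08],[0,0,0]],[[0.13,-0.03,0.14],[0,0,0]],[[0.154,-0.033,0.2],[0,0,0]],[[0.154,-0.033,0.2],[0,0,0]],[[0.154,-0.033,0.2],[0,0,0]],[[0.154,-0.033,0.2],[0,0,0]]])

```text
clock: 33.98
tcp_pos: [0.4885, 0.02, 0.1475]
orientation: [2.441, 1.976, 0.001]
contact_force: [-0.7, 0.3, -1.2]
grip_width: 0.036
gripper_force: 39.8
```

Run:
```python
from h import *
o=telemetry.get_obs();print(o["tcp_pos"],o["qvel"].round(2)); go(.4898,.0193,.084,78)
```

```text
[0.48851055 0.01996298 0.14750971] [-0. -0. -0.  0. -0. -0.  0.]
[[-0.002, 0.005, 0.254], [0.0, -0.0, -0.0]]
```

Request:
apply_moves(rows=[[[-0.007,0.005,0.07],[0,0,0]],[[-0.007,0.005,0.14],[0,0,0]],[[-0.007,0.005,0.19],[0,0,0]],[[-0.007,0.005,0.23],[0,0,0]],[[-0.007,0.005,0.245],[0,0,0]],[[-0.007,0.005,0.252],[0,0,0]],[[-0.007,0.005,0.252],[0,0,0]],[[-0.007,0.005,0.252],[0,0,0]]])

```text
clock: 34.98
tcp_pos: [0.4892, 0.0184, 0.0844]
orientation: [2.441, 1.977, 0.001]
contact_force: [0.1, -0.1, -1.0]
grip_width: 0.0355
gripper_force: 39.8
```

Request:
apply_moves(rows=[[[0,0,0.004],[0,0,0]],[[0,0,0.008],[0,0,0]],[[0,0,0.011],[0,0,0]],[[0,0,0.011],[0,0,0]],[[0,0,0.011],[0,0,0]]])

```text
clock: 35.6
tcp_pos: [0.4891, 0.0184, 0.0819]
orientation: [2.441, 1.977, -0.0]
contact_force: [-1.6, -0.1, 6.2]
grip_width: 0.0357
gripper_force: 40.6
```

Request:
apply_moves(rows=[[[0,0,0],[0,0,0]],[[0,0,0],[0,0,0]],[[0,0,0],[0,0,0]],[[0,0,0],[0,0,0]],[[0,0,0],[0,0,0]]], jaw=0.5)

```text
clock: 36.22
tcp_pos: [0.4889, 0.0184, 0.0812]
orientation: [-2.441, -1.977, 0.0]
contact_force: [0.5, 0.2, 0.5]
grip_width: 0.0642
gripper_force: 0.0
```

Request:
apply_moves(rows=[[[0,0,-0.04],[0,0,0]],[[0,0,-0.12],[0,0,0]],[[0,0,-0.25],[0,0,0]],[[0,0,-0.4],[0,0,0]],[[0,0,-0.56],[0,0,0]],[[0,0,-0.56],[0,0,0]]])

```text
clock: 36.98
tcp_pos: [0.491, 0.0187, 0.225]
orientation: [2.438, 1.974, 0.009]
contact_force: [-0.6, -0.0, -0.1]
grip_width: 0.0638
gripper_force: 0.0
```

Request:
apply_moves(rows=[[[-0.9,0,0],[0,0,0]],[[-0.9,0,0],[0,0,0]],[[-0.9,0,0],[0,0,0]],[[-0.9,0,0],[0,0,0]],[[-0.9,0,0],[0,0,0]]])

```text
clock: 37.6
tcp_pos: [0.4406, -0.2048, 0.2207]
orientation: [-2.447, -1.969, 0.002]
contact_force: [0.1, -0.2, -0.5]
grip_width: 0.0641
gripper_force: 0.0
```

Run:
```python
from h import *
f=grab_frame("top"); crop(f,170,155,110,85,7,"pics/t8.png")
g=grab_frame("side"); crop(g,195,195,125,95,6,"pics/s8.png")
```

```text
(no output)
```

View pics/t8.png

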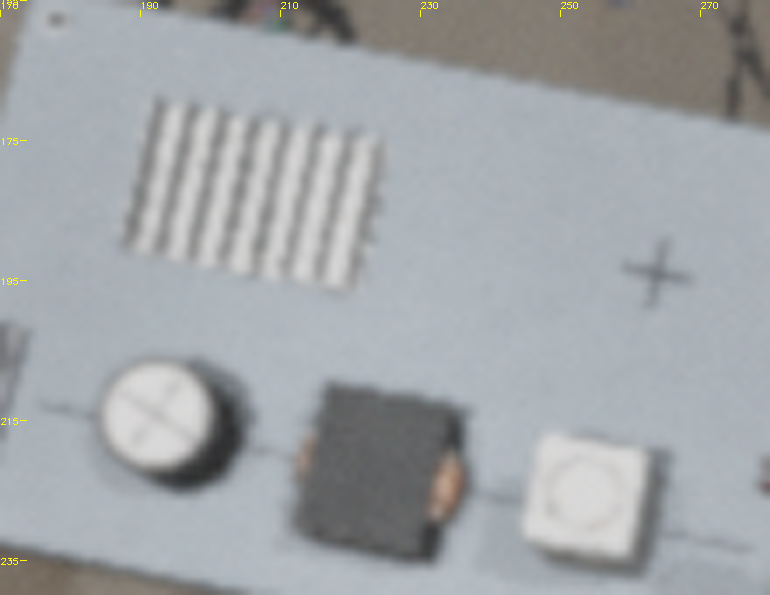

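View pics/s8.png

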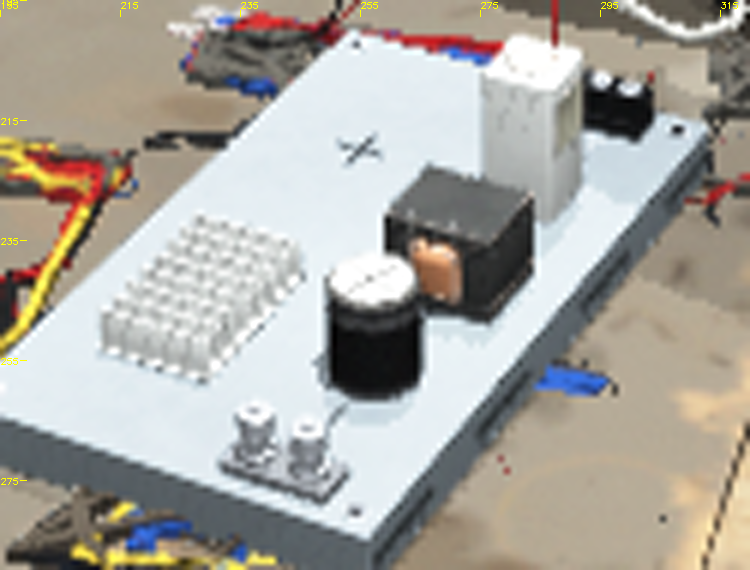

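All four stand upright on the chassis. The side view gives heat sink base corners at (102,345), (203,381), (303,275) in the crop, relay top at (589,496) in the top crop. Checking these.

Run:
```python
from h import *
f=grab_frame("top");g=grab_frame("side"); t,c,r=chassis(f)
L=lambda p:(R.from_euler('z',-t[2]).apply([*(np.array(p)[:2]-t[:2]),0])[:2]*1000).round(1)
for u,v in[(102,345),(203,381),(303,275)]: print("hs base",L(onz(g,195+u/6,195+v/6,.03)))
for u,v in[(198,215),(300,240),(205,325),(110,308)]: print("hs top side",L(onz(g,195+u/6,195+v/6,.051)))
print("side cross", L(onz(g,195+358/6,195+149/6,.03)))
T=lambda u,v,z:L(onz(f,170+u/7,155+v/7,z))
print("relay",T(589,496,.105),"cap",T(158,415,.08),"tr",T(380,472,.074), "capside",L(onz(g,195+372/6,195+280/6,.08)))
print("hs tops",T(158,100,.051),T(380,135,.051),"base R/near",T(350,292,.03),T(385,137,.03),T(125,247,.03),"cross",T(658,273,.03))
```

```text
hs base [ 64.9 114.4]
hs base [ 12.4 116.5]
hs base [13.1 30.3]
hs top side [62.8 36.6]
hs top side [12.2 33. ]
hs top side [ 16.7 105.7]
hs top side [ 59.6 113.6]
side cross [ 41.1 -70. ]
relay [-52.4 -76.8] cap [-51.8  73.5] tr [-54.8  -2.8] capside [-51.3  80.1]
hs tops [ 60.9 108.5] [64.2 28.9] base R/near [11.  30.7] [68.7 31.5] [ 10.8 113.1] cross [ 39.7 -74.9]
```

All centres come out within about 6 mm of their crosses, against a 12 mm limit, and the arm is clear.

```bash
python3 -c "
from bench import job
print(job.hand_in())"
```

```text
the job is handed in; nothing more can be done
None
```

The job is handed in, with no verdict returned: the relay, transformer, large capacitor and heat sink stand released on their crosses, each measured within about 6 mm of its mark (limit 12 mm), at about 38 s on the robot's clock.

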